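# Clamp up a display plinth with the splined helicopter rotor

### The job

The two thin aluminium plates on the black display base have just been cemented and lie skewed: first tap or squeeze their edges until both are square and flush with the sides of the pedestal under them. Then take the die-cast rotor out of the drilled wooden block, lower its stem through the plates, turn it until its splines mesh with the brass collar and slide it fully home, its flange flat on the plates. Finish still holding the rotor and pressing it firmly down (about 10 N) to clamp the plates, which must stay flush; do not let go, and leave the caliper, canopy, sprue frame and burnishing tool where they lie.

Things in the scene. Friction and masses are not known exactly. Their poses are not given: they have to be found in the camera images.
- base: Black plastic display base, fixed to the desk: a foot 120 x 120 x 10 mm and on it a square pedestal 52 x 52 mm in plan, its flat top 45 mm above the desk. Origin: centre of the underside; x and y run along the square's sides, z up. The pedestal's core is hollow and holds the collar.
- collar_mouth (a point): Mouth of the brass collar (34 mm outside) on the pedestal's axis, 0.5 mm below its top, seen from above through the plates' holes. Bore 32 mm deep: round core 15.6 mm across and four slots 8 mm wide, 24 mm across, along this point's +-x and +-y. The collar turns about z, stiffly (0.12 N m), so that blades can be posed; it starts at any angle to the base. Any of the four meshes will do.
- plate1: Lower aluminium plate, loose, 52 x 52 x 4 mm, 28 g, with a round hole 26 mm across in its middle; lies on the pedestal's top. Origin: centre of its underside (45 mm above the desk); x and y along its sides. It starts up to about 7 mm and 9 degrees off in x and y; it slides easily.
- plate2: Upper aluminium plate, the same as the lower one and lying on it: origin (underside) 49 mm, top face 53 mm above the desk.
- block: Birch drying block, fixed to the desk, 70 x 70 x 42 mm, with an upright through hole 26 mm across in which the rotor's stem stands loosely. Origin: centre of the underside.
- rotor: Silver die-cast helicopter rotor, loose, about 150 g, 220 mm across, stem down. Origin: centre of the underside of its round flange (36 mm across, 5 mm thick), z up: 42 mm above the desk while it stands in the block, 53 mm when home on the plates. Four blades along +-x and +-y, tops 11 mm above the origin (cuffs near the hub 13 mm).
- rotor_head (a point): Middle of the rotor's square head, the part to grip: 20 x 20 mm, sides along the rotor's x and y, from 16 to 44 mm above the flange's underside; this point is 30 mm above it.
- rotor_ribs (a point): Lower end of the ribs on the rotor's stem, 26 mm below the flange. Stem: round core 12 mm across, four ribs 5 mm wide, 20 mm across, under the blades (+-x, +-y), chamfered over their last 4 mm; below the ribs a round tapered nose 10.4 mm across goes 8 mm farther and enters first. While the ribs stand on the collar instead of in its slots the rotor is 18 mm too high.
- caliper: Bystander: brass sliding caliper, 150 mm long, lying flat. Origin: centre of the underside.
- canopy: Bystander: clear plastic jet canopy, 124 mm long, 34 mm high. Origin: centre of the underside.
- sprue: Bystander: green sprue frame with eight wheels, 116 x 82 x 7 mm, lying flat. Origin: centre of the underside.
- burnisher: Bystander: steel burnishing tool, 152 mm long, 11 mm thick, lying flat. Origin: underside, near the middle.
Mind the look-alikes: they are no part of the job. What is shaped like the plate2 but pink is not meant.

How it is judged:
By the outcome, as a careful person would: the job done as asked, in the order asked, and still so for the second after the job is handed in, while the arm keeps its last pose, push and grip.
It also fails if it takes over 64 s, if anything falls off the work surface, if the arm or the gripper's body presses on something with over 40 N, if the wrist force passes 120 N, or if a joint passes its speed limit or range.

### The arm

A 6-joint arm with a two-finger parallel gripper is mounted at the origin on the work surface. World frame = base frame: x ahead of the robot, y to its left, z up, the work surface at z = 0. Lengths are in m, angles in rad, forces in N, time in s.
With the tool pointing down it reaches from about 0.4 to 0.825 m from the base axis. Payload 7 kg.
Tool frame: the origin (TCP) lies at the very end of the fingers, on their centre line; the grasp point (between the pads) lies 19 mm behind it; z points along the fingers, y is the direction in which the jaws open and shut (so a half turn about z gives the same grasp; the last joint's range is limited). The gripper opens to 88 mm and grips with 3 to 60 N. Pads are 19 mm wide; open, the fingers measure 130 mm over their backs; the gripper's body (78 mm by 193 mm) begins 47 mm behind the grasp point.
Start: joints at [1.531, 0.359, 0.012, 0, -1.224, -0.288], TCP at [0.217, 0.639, 0.227] pointing down, gripper open.
Joint ranges: [-3.07, 3.07], [-1.43, 2.12], [-1.02, 1.25], [-3.03, 1.67], [-3.05, -0], [-3.03, 3.03]. Speed limits (rad/s): [2.39, 2.39, 3.01, 3.14, 3.14, 3.14].

### API

Orientations are given as a unit quaternion [x, y, z, w].
In Python, from workcell import * gives the robot as it stands.
- The arm moves only by the tool play_rows, never from a script. Its argument "plan" is a list of rows, each a list of 7 numbers: the finger opening in mm, from 0 to 87.6, then the shift along the tool's x, y, z in mm, then the turn, a rotation vector about the tool's x, y, z in degrees. A call has 1 to 10 rows; each row shifts and turns the commanded pose from where the row before left it, along the tool's axes as they then stand; what a row does not reach is not made up. A row lasts 1/8 s, in which the tool goes at most 62.5 mm and 10.7 degrees, less where a joint would pass 70% of its speed; a pose out of reach is approached as far as the arm can. A call is refused whole if a number of a shift passes 62.5 or a number of a turn 10.7, either way. A call with a gripper value outside its range is refused whole. The fingers move at their own pace and stop on an object; "grip_force" is the grip in N (left out, the last holds). Time passes only in rows, so rows that do not move let the fingers close. It gives the time, the measured TCP pose, the force and the opening at its end, in the units of the state.
- get_state(): the state, without advancing time (a new reading comes with each control period).
- grab_frame(name): name is "scene" or "top" or "wrist"; returns the picture (480x640x3 uint8, red, green, blue); there is no depth.
- camera_model(name): a dict with "vertical_fov" (degrees; the focal length in pixels is half the picture's height over the tangent of half this angle, whatever the lens; pixels are square), "cx", "cy" (the principal point, pixels), "distortion" ([k1, k2, p1, p2, k3] as OpenCV has them; the pictures are not rectified), "xyz" and "rotation" of the camera in the world; the wrist camera has in their place "mount" (4x4, takes a point from camera to tool coordinates, whose origin is the TCP and whose axes are the flange's). Camera axes: x right, y down, z forward; pixel columns grow to the right and rows downward; lengths in m; the calibration is good to about 2 mm. A picture is of the moment at which its call begins: read the wrist's pose just before it. camera_model takes no time and is no camera call.
- job_done(): hands the job in, once; it reports no verdict.
Trained networks look in the newest picture that a camera, given by its name, has taken for a name from the list of things; names that differ only in an ending like _2 or _b are one class to them, and where a whole thing is asked for, a point or a joint stands for the part that bears it (a point fixed in the world has none). Each returns a list of dicts, best first, with "score" (0 to 1); they miss things now and then, are a little off and sometimes report something else, mostly with a low value. They report only what shows in the picture. A call takes as long as a camera call. They do not tell look-alikes from the thing itself.
- spot_in(camera, label): "bbox" ([left, top, right, bottom] in pixels, round what is visible of it).
- regions_of(camera, label): "region" (480x640 bool, what is visible of it) and "bbox" ([left, top, right, bottom] in pixels, round what is visible of it).
- place_of(camera, label): "uv" ([column, row] in pixels: a listed point, or the origin of a listed thing).
The state is a dict: "t": time; "joint_positions": joint angles; "dq": joint speeds; "joint_efforts": joint torques, N m; "ee_pos": TCP position; "ee_rot": TCP orientation; "contact_force": force on the tool from outside, world axes, zero at the start; "wrist_torque": the same for the moment, N m; "grip_width": finger opening in m.
Only numpy, scipy, OpenCV 4.12 (cv2) and the standard library are available. Lean on these libraries where they do the work, as an engineer would, in place of code of your own. Each camera call takes 0.05 s, during which the arm holds its last target. There are 200 camera calls.

## Working session

There is one attempt and no reset: what is moved stays moved. The work goes in short steps, Python scripts to look and compute and a tool call to move; the robot and the scene stay as the last step left them, time stands still between calls to the robot, and variables do not carry over. Pictures are saved under pics/ and viewed, about 8 in all and at most 12, crops included, and the job is handed in when it is done.

Besides the shell and the picture viewer there is one more tool, called after "Request:" as name(argument=value, ...), one argument or row to a line, values as JSON. play_rows: Moves the arm, as the interface text tells. Its arguments: {"type":"object","properties":{"plan":{"type":"array","items":{"type":"array","items":{"type":"number"}}},"grip_force":{"type":"number"}},"required":["plan"]}

```bash
ls; mkdir -p pics; python3 - <<'E'
from workcell import *
import cv2,numpy as np
print(get_state())
for c in ("scene","top","wrist"):
    print(c,camera_model(c))
for c in ("scene","top"):
    im=grab_frame(c); cv2.imwrite(f"pics/{c}0.png",im[:,:,::-1])
for l in ["base","collar_mouth","plate1","plate2","block","rotor","rotor_head"]:
    print(l,[(np.round(d["uv"],1).tolist(),round(d["score"],2)) for d in place_of("top",l)],[(np.round(d["bbox"],1).tolist(),round(d["score"],2)) for d in spot_in("top",l)])
E
```

```text
pics
{'t': 0.0, 'joint_positions': array([ 1.53110165e+00,  3.59399182e-01,  1.11027798e-02, -3.30853859e-04,
       -1.22405960e+00, -2.88103174e-01]), 'dq': array([-2.62117344e-04, -3.32655324e-05,  1.09888082e-04, -3.10601841e-04,
       -1.14259595e-03, -7.94583339e-04]), 'joint_efforts': array([-9.24944325e-04, -5.82721531e+01,  2.93044871e+01,  6.99722081e+00,
        6.80449579e-03, -1.75606833e-04]), 'ee_pos': array([0.21719683, 0.63862573, 0.2256373 ]), 'ee_rot': array([ 9.86589106e-01, -1.63221642e-01, -5.77294841e-05,  7.93098811e-04]), 'contact_force': array([-0.09511962,  0.05653239,  0.20712457]), 'wrist_torque': array([-0.01528463,  0.00822807,  0.09476113]), 'grip_width': 0.08781055627399705}
scene {'vertical_fov': 45.38773676317038, 'cx': 307.9854284176518, 'cy': 235.65956147020665, 'distortion': array([-0.06350005,  0.        ,  0.        ,  0.        ,  0.        ]), 'xyz': array([ 1.02317644, -0.73428574,  0.83189967]), 'rotation': array([ 0.87988855,  0.2300253 , -0.10314518, -0.40279717])}
top {'vertical_fov': 43.59627644127386, 'cx': 316.80979596342826, 'cy': 2
[... 971 characters left out ...]
[([364.2, 252.2, 396.2, 281.3], 0.83), ([295.8, 222.3, 319.5, 253.2], 0.73), ([122.5, 276.5, 130.5, 342.5], 0.65), ([366.2, 240.1, 400.1, 275.3], 0.58), ([441.8, 210.7, 473.4, 246.9], 0.57)]
plate2 [([306.6, 236.3], 0.88), ([382.5, 258.8], 0.75), ([381.7, 265.3], 0.66), ([459.4, 227.7], 0.63)] [([364.2, 252.2, 396.2, 281.3], 0.83), ([295.8, 222.3, 319.5, 253.2], 0.73), ([122.5, 276.5, 130.5, 342.5], 0.65), ([366.2, 240.1, 400.1, 275.3], 0.58), ([441.8, 210.7, 473.4, 246.9], 0.57)]
block [([221.2, 286.5], 0.89)] [([201.0, 264.9, 242.0, 304.3], 0.86)]
rotor [([216.3, 284.0], 0.97)] [([162.1, 227.3, 270.1, 337.4], 0.65)]
rotor_head [([214.9, 280.5], 0.71)] [([163.4, 232.4, 272.6, 337.6], 0.91)]
```

```bash
cat > h.py <<'E'
from workcell import *
import cv2,numpy as np
from scipy.spatial.transform import Rotation as R
def cam(c,st=None):
    m=camera_model(c); f=240/np.tan(np.radians(m["vertical_fov"]/2))
    K=np.array([[f,0,m["cx"]],[0,f,m["cy"]],[0,0,1]]); D=np.array(m["distortion"])
    if c=="wrist":
        st=st or get_state(); T=R.from_quat(st["ee_rot"]).as_matrix(); M=m["mount"]
        return K,D,T@M[:3,:3],T@M[:3,3]+st["ee_pos"]
    return K,D,R.from_quat(m["rotation"]).as_matrix(),np.array(m["xyz"])
def up(cm,uv,z):
    K,D,Rm,o=cm
    p=cv2.undistortPoints(np.array(uv,float).reshape(-1,1,2),K,D)[:,0]
    d=np.c_[p,np.ones(len(p))]@Rm.T
    return (o+d*((z-o[2])/d[:,2])[:,None])[:,:2]
def proj(cm,P):
    K,D,Rm,o=cm
    return cv2.projectPoints((np.atleast_2d(P)-o)@Rm,np.zeros(3),np.zeros(3),K,D)[0][:,0]
def rect(cm,z,c,half,px_per_mm,yaw=0):
    """top-down orthophoto of plane z about world c; image right = +x', up = +y' (rotated by yaw)"""
    n=int(2*half*1000*px_per_mm); g=(np.arange(n)-n/2+.5)/(px_per_mm*1000)
    X,Y=np.meshgrid(g,-g); ca,sa=np.cos(yaw),np.sin(yaw)
    P=np.stack([c[0]+ca*X-sa*Y,c[1]+sa*X+ca*Y,np.full_like(X,z)],-1).reshape(-1,3)
    return proj(cm,P).reshape(n,n,2).astype(np.float32)
def tool(): 
    s=get_state(); return s,R.from_quat(s["ee_rot"]).as_matrix()
def shift(target,s=None):
    s=s or get_state(); return R.from_quat(s["ee_rot"]).as_matrix().T@(np.array(target)-s["ee_pos"])*1000
E
python3 - <<'E'
from h import *
cm=cam("top")
print("base",up(cm,[380.9,268.2],0)); print("block",up(cm,[221.2,286.5],0)); print("rotor",up(cm,[216.3,284],.042),up(cm,[214.9,280.5],.072))
print("plates",up(cm,[[382.5,258.8],[381.7,265.3]],.05))
im=cv2.imread("pics/top0.png"); cv2.imwrite("pics/top1.png",cv2.resize(im[170:350,130:480],(800,411),interpolation=cv2.INTER_CUBIC))
E
```

```text
base [[ 0.56611146 -0.13814974]]
block [[0.53272921 0.19798627]]
rotor [[0.53293505 0.20159371]] [[0.53621811 0.19963599]]
plates [[ 0.5780009  -0.13631282]
 [ 0.56469079 -0.13419074]]
```

View pics/top1.png

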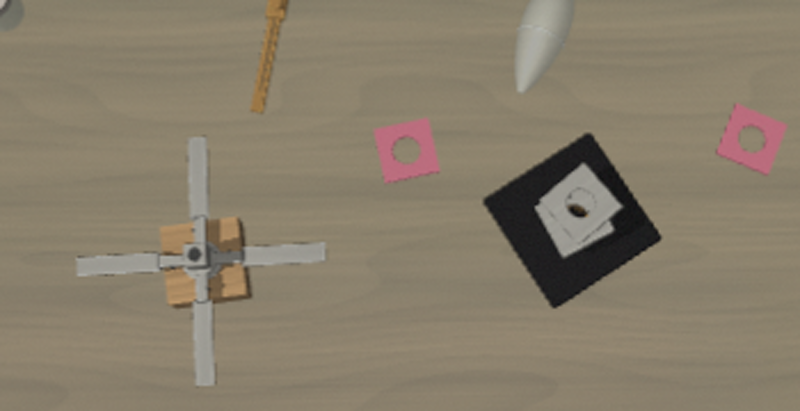

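View pics/scene0.png

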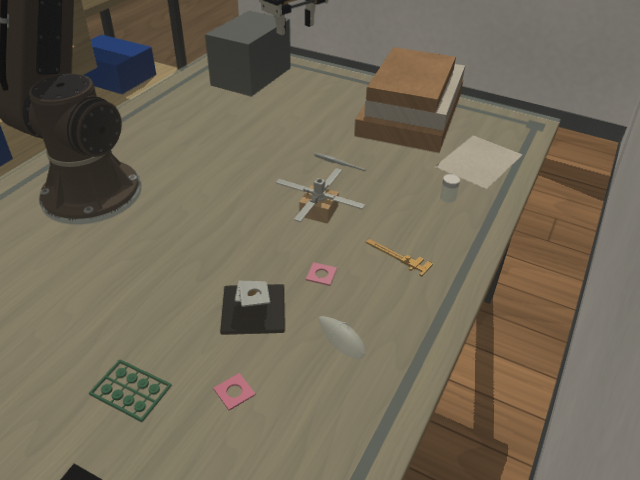

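```bash
cat >> h.py <<'E'
def yaw(s): 
    x=R.from_quat(s["ee_rot"]).as_matrix()[:,0]; return np.degrees(np.arctan2(x[1],x[0]))
def plan(target,yawt=None,n=None,vmax=55):
    """rows to go to world target with tool-down yaw yawt (deg)"""
    s=get_state(); y0=yaw(s); y=y0 if yawt is None else yawt
    dy=(y-y0+180)%360-180; d=np.array(target)-s["ee_pos"]
    n=n or int(max(np.ceil(np.linalg.norm(d)*1000/vmax),np.ceil(abs(dy)/10),1))
    for i in range(n):
        a=np.radians(y0+dy*i/n)
        Rt=np.array([[np.cos(a),np.sin(a),0],[np.sin(a),-np.cos(a),0],[0,0,-1]])
        print(np.round(Rt.T@d*1000/n,1).tolist(),"tz",round(-dy/n,2))
    print("n",n,"yaw",round(y0,2),"tilt err deg",np.round(np.degrees(np.arccos(-R.from_quat(s["ee_rot"]).as_matrix()[2,2])),2))
E
python3 - <<'E'
from h import *
cm=cam("top")
uv=np.array([[483,200],[590,134],[661,238],[555,307]])*350/800+[130,170]
P=up(cm,uv,.01); print(P,P.mean(0)); d=np.diff(np.r_[P,P[:1]],axis=0); print(np.linalg.norm(d,axis=1),np.degrees(np.arctan2(d[:,1],d[:,0]))%90)
uv=np.array([[76,265],[325,252],[198,137],[205,385]])*350/800+[130,170]
P=up(cm,uv,.051); print(P,P.mean(0),np.degrees(np.arctan2(*(P[1]-P[0])[::-1]))%90,np.degrees(np.arctan2(*(P[3]-P[2])[::-1]))%90)
s=get_state(); print(yaw(s),s["joint_positions"][[0,5]])
plan([.566,-.138,.21])
E
```

```text
[[ 0.58867869 -0.05469659]
 [ 0.64904488 -0.15547832]
 [ 0.55076502 -0.21680924]
 [ 0.48948311 -0.11749646]] [ 0.56949292 -0.13612015]
[0.11747781 0.1158465  0.11669833 0.11740352] [30.92074128 31.96595978 31.67706218 32.33754951]
[[0.52940404 0.30745486]
 [0.53771133 0.08757499]
 [0.643069   0.20107121]
 [0.42321321 0.19210056]] [0.53334939 0.19705041] 2.163665911710325 2.336510805779966
-18.78142272148138 [ 1.53110674 -0.28811479]
[36.3, 39.0, 1.0] tz -0.0
[36.3, 39.0, 1.0] tz -0.0
[36.3, 39.0, 1.0] tz -0.0
[36.3, 39.0, 1.0] tz -0.0
[36.3, 39.0, 1.0] tz -0.0
[36.3, 39.0, 1.0] tz -0.0
[36.3, 39.0, 1.0] tz -0.0
[36.3, 39.0, 1.0] tz -0.0
[36.3, 39.0, 1.0] tz -0.0
[36.3, 39.0, 1.0] tz -0.0
[36.3, 39.0, 1.0] tz -0.0
[36.3, 39.0, 1.0] tz -0.0
[36.3, 39.0, 1.0] tz -0.0
[36.3, 39.0, 1.0] tz -0.0
[36.3, 39.0, 1.0] tz -0.0
[36.3, 39.0, 1.0] tz -0.0
n 16 yaw -18.78 tilt err deg 0.0
```

Request:
play_rows(
  plan=[
    [87.6,36.3,39,1,0,0,0],
    [87.6,36.3,39,1,0,0,0],
    [87.6,36.3,39,1,0,0,0],
    [87.6,36.3,39,1,0,0,0],
    [87.6,36.3,39,1,0,0,0],
    [87.6,36.3,39,1,0,0,0],
    [87.6,36.3,39,1,0,0,0],
    [87.6,36.3,39,1,0,0,0],
    [87.6,36.3,39,1,0,0,0],
    [87.6,36.3,39,1,0,0,0],
  ],
)

```text
t: 2.05
ee_pos: [0.4359, 0.1514, 0.217]
ee_rot: [0.987, -0.163, 0.0, -0.0]
contact_force: [1.4, 0.2, 0.5]
grip_width: 0.0875
```

```bash
python3 - <<'E'
from h import *
s=get_state(); print(s["ee_pos"],s["joint_positions"],s["dq"])
plan([.569,-.137,.20],-58.3)
E
```

```text
[0.435949   0.15139616 0.21702511] [ 7.62974535e-01  5.98819267e-03 -4.52887170e-01  1.37446536e-04
 -1.11068432e+00  4.80420690e-01] [-0.93882784  0.03580688  0.01729696  0.0015165   0.02148075  0.92934177]
[36.5, 38.4, 2.8] tz 6.59
[40.6, 33.9, 2.8] tz 6.59
[44.2, 29.1, 2.8] tz 6.59
[47.3, 23.8, 2.8] tz 6.59
[49.7, 18.2, 2.8] tz 6.59
[51.5, 12.4, 2.8] tz 6.59
n 6 yaw -18.76 tilt err deg 0.07
```

Request:
play_rows(
  plan=[
    [87.6,36.5,38.4,2.8,0,0,6.6],
    [87.6,40.6,33.9,2.8,0,0,6.6],
    [87.6,44.2,29.1,2.8,0,0,6.6],
    [87.6,47.3,23.8,2.8,0,0,6.6],
    [87.6,49.7,18.2,2.8,0,0,6.6],
    [87.6,51.5,12.4,2.8,0,0,6.6],
    [87.6,0,0,0,0,0,0],
    [87.6,0,0,0,0,0,0],
  ],
)

```text
t: 3.05
ee_pos: [0.5679, -0.1358, 0.1995]
ee_rot: [0.873, -0.488, -0.0, 0.0]
contact_force: [-0.0, 0.1, 0.7]
grip_width: 0.0877
```

```bash
python3 - <<'E'
from h import *
s=get_state(); print(s["ee_pos"],yaw(s),s["t"])
im=grab_frame("wrist"); cv2.imwrite("pics/w1.png",im[:,:,::-1])
cm=cam("wrist",s)
for l in ["base","collar_mouth","plate1","rotor_head"]:
    for d in place_of("wrist",l): print(l,np.round(d["uv"],1),round(d["score"],2),[np.round(up(cm,d["uv"],z),4).tolist() for z in (0,.0445,.049)])
E
```

```text
[ 0.56794564 -0.13584368  0.19945257] -58.404844059543215 3.05
collar_mouth [316.7 216.7] 0.66 [[[0.5673, -0.1282]], [[0.5717, -0.1362]], [[0.5722, -0.137]]]
plate1 [321.7 222.4] 0.94 [[[0.5608, -0.1261]], [[0.5661, -0.1344]], [[0.5666, -0.1353]]]
plate1 [314.6 213.5] 0.69 [[[0.5704, -0.1297]], [[0.5744, -0.1375]], [[0.5748, -0.1383]]]
```

View pics/w1.png

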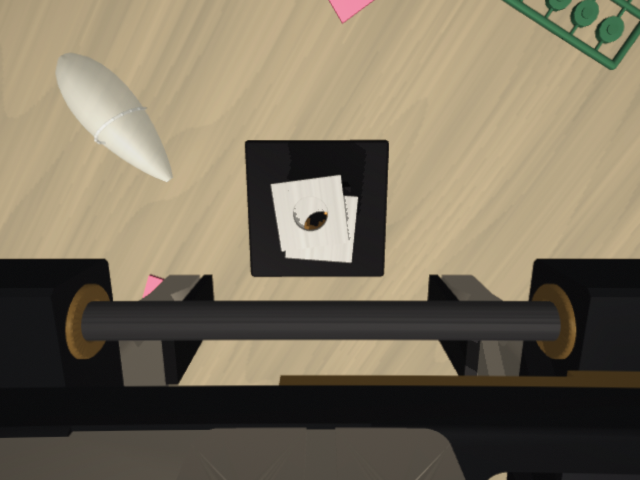

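```bash
python3 - <<'E'
from h import *
s=get_state(); cm=cam("wrist",s)
im=cv2.imread("pics/w1.png"); g=cv2.cvtColor(im,cv2.COLOR_BGR2GRAY)
g2=g[100:310,200:430]; m=(g2<60).astype(np.uint8)
m=cv2.morphologyEx(m,cv2.MORPH_CLOSE,np.ones((5,5)))
n,lab,st,c=cv2.connectedComponentsWithStats(m)
k=lab[150-100,260-200]
pts=np.argwhere(lab==k)[:,::-1]+[200,100]; print(st[k])
P=up(cm,pts[:,None].astype(float).reshape(-1,2),.01)
h=cv2.convexHull((P*1e4).astype(np.float32)); r=cv2.minAreaRect(h); print(r)
# top camera too
g=cv2.cvtColor(cv2.imread("pics/top0.png"),cv2.COLOR_BGR2GRAY); ct=cam("top")
m=(g[220:312,335:428]<60).astype(np.uint8); pts=np.argwhere(m)[:,::-1]+[335,220]
print(cv2.minAreaRect(cv2.convexHull((up(ct,pts,.01)*1e4).astype(np.float32))))
E
```

```text
[   45    40   144   136 12332]
((5717.21435546875, -1334.11474609375), (1183.4063720703125, 1174.671142578125), 31.730018615722656)
((5696.86572265625, -1351.4979248046875), (1187.03125, 1186.30322265625), 31.86583709716797)
```

```bash
python3 - <<'E'
from h import *
plan([.5707,-.1343,.031],-58.2)
E
```

```text
[0.2, -0.6, 42.3] tz -0.02
[0.2, -0.6, 42.3] tz -0.02
[0.3, -0.6, 42.3] tz -0.02
[0.3, -0.6, 42.3] tz -0.02
n 4 yaw -58.28 tilt err deg 0.05
```

Request:
play_rows(
  plan=[
    [87.6,0.3,-0.6,45,0,0,0],
    [87.6,0.3,-0.6,45,0,0,0],
    [87.6,0.3,-0.6,45,0,0,0],
    [87.6,0.1,-0.6,34,0,0,0],
    [87.6,0,0,0,0,0,0],
    [70,0,0,0,0,0,0],
    [62,0,0,0,0,0,0],
    [56,0,0,0,0,0,0],
    [54,0,0,0,0,0,0],
  ],
  grip_force=8,
)

```text
t: 4.42
ee_pos: [0.5709, -0.1355, 0.0316]
ee_rot: [0.873, -0.488, 0.0, -0.0]
contact_force: [-1.1, -1.3, 2.0]
grip_width: 0.0558
```

Request:
play_rows(
  plan=[
    [52,0,0,0,0,0,0],
    [50,0,0,0,0,0,0],
    [48,0,0,0,0,0,0],
    [48,0,0,0,0,0,0],
  ],
  grip_force=8,
)

```text
t: 4.92
ee_pos: [0.5712, -0.1352, 0.0312]
ee_rot: [0.873, -0.488, 0.0, -0.0]
contact_force: [-1.3, 0.3, 6.0]
grip_width: 0.0527
```

```bash
python3 - <<'E'
from h import *
s=get_state(); T=R.from_quat(s["ee_rot"]).as_matrix(); print(s["ee_pos"],yaw(s),s["grip_width"],T.T@s["contact_force"],T.T@s["wrist_torque"])
E
```

```text
[ 0.5711726  -0.13523113  0.03121872] -58.36622554047156 0.05266475812547434 [-0.98553139  0.97191724 -5.96968976] [-0.38559308 -0.24676047  0.01422955]
```

Request:
play_rows(
  plan=[
    [46,0,0,0,0,0,0],
    [44,0,0,0,0,0,0],
    [44,0,0,0,0,0,0],
  ],
  grip_force=25,
)

```text
t: 5.3
ee_pos: [0.5713, -0.1352, 0.0312]
ee_rot: [0.873, -0.488, 0.0, -0.0]
contact_force: [-1.1, 0.4, 5.7]
grip_width: 0.0521
```

```bash
python3 - <<'E'
from h import *
s=get_state(); T=R.from_quat(s["ee_rot"]).as_matrix(); print(s["ee_pos"],yaw(s),s["grip_width"],T.T@s["contact_force"],T.T@s["wrist_torque"])
E
```

```text
[ 0.57126068 -0.13520468  0.03121671] -58.362503559741555 0.052059265363674084 [-0.95770892  0.73449522 -5.73245977] [-0.34803398 -0.31070419 -0.03104818]
```

Request:
play_rows(
  plan=[
    [60,0,0,0,0,0,0],
    [87.6,0,0,0,0,0,0],
    [87.6,0,0,-20,0,0,0],
    [87.6,0,0,-20,0,0,10],
    [87.6,0,0,0,0,0,10],
    [87.6,0,0,0,0,0,10],
    [87.6,0,0,0,0,0,10],
    [87.6,0,0,0,0,0,10],
  ],
  grip_force=8,
)

```text
t: 6.3
ee_pos: [0.5706, -0.1352, 0.0704]
ee_rot: [-0.583, 0.813, 0.0, -0.0]
contact_force: [0.2, -0.1, 0.6]
grip_width: 0.0876
```

Request:
play_rows(
  plan=[
    [87.6,0,0,0,0,0,10],
    [87.6,0,0,0,0,0,10],
    [87.6,0,0,0,0,0,10],
    [87.6,0,0,0,0,0,10],
    [87.6,0,0,0,0,0,0],
    [87.6,0,0,0,0,0,0],
  ],
)

```text
t: 7.05
ee_pos: [0.5707, -0.1352, 0.0706]
ee_rot: [-0.274, 0.962, 0.0, -0.0]
contact_force: [0.6, -0.1, -1.0]
grip_width: 0.0876
```

```bash
python3 - <<'E'
from h import *
s=get_state(); print(s["grip_width"],s["contact_force"],s["ee_pos"]); plan([.5713,-.1352,.031],-148.3)
E
```

```text
0.08763613376908574 [ 0.61457567 -0.11179063 -1.03568525] [ 0.57071776 -0.13518409  0.07060899]
[-0.5, -0.3, 39.6] tz 0.14
n 1 yaw -148.16 tilt err deg 0.01
```

Request:
play_rows(
  plan=[
    [87.6,-0.3,0,20,0,0,0.2],
    [87.6,0,0,20,0,0,0],
    [70,0,0,0,0,0,0],
    [62,0,0,0,0,0,0],
    [56,0,0,0,0,0,0],
    [54,0,0,0,0,0,0],
    [52,0,0,0,0,0,0],
    [50,0,0,0,0,0,0],
    [48,0,0,0,0,0,0],
  ],
  grip_force=8,
)

```text
t: 8.18
ee_pos: [0.5704, -0.1334, 0.0315]
ee_rot: [-0.271, 0.963, 0.001, -0.0]
contact_force: [-5.6, 12.1, 8.6]
grip_width: 0.0522
```

Request:
play_rows(
  plan=[
    [46,0,0,0,0,0,0],
    [44,0,0,0,0,0,0],
    [44,0,0,0,0,0,0],
  ],
  grip_force=25,
)

```text
t: 8.55
ee_pos: [0.5703, -0.1334, 0.0314]
ee_rot: [-0.271, 0.963, 0.001, -0.0]
contact_force: [-6.6, 12.5, 9.6]
grip_width: 0.0519
```

```bash
python3 - <<'E'
from h import *
s=get_state(); T=R.from_quat(s["ee_rot"]).as_matrix(); print(s["ee_pos"],yaw(s),s["grip_width"],T.T@s["contact_force"],T.T@s["wrist_torque"])
E
```

```text
[ 0.57032155 -0.13337031  0.03142087] -148.57326570391692 0.051947904549422504 [-0.8410859  14.13825605 -9.56388781] [-5.10604417 -0.69823995  0.01541828]
```

Request:
play_rows(
  plan=[
    [44,0,2,0,0,0,0],
    [44,0,0,0,0,0,0],
    [44,0,0,0,0,0,0],
  ],
)

```text
t: 8.93
ee_pos: [0.5703, -0.1333, 0.0315]
ee_rot: [-0.271, 0.963, -0.0, 0.0]
contact_force: [-2.1, 1.5, 6.3]
grip_width: 0.0521
```

```bash
python3 - <<'E'
from h import *
s=get_state(); T=R.from_quat(s["ee_rot"]).as_matrix(); print(s["ee_pos"],yaw(s),s["grip_width"],T.T@s["contact_force"],T.T@s["wrist_torque"])
E
```

```text
[ 0.57033818 -0.13329349  0.0314558 ] -148.56901333484532 0.05207705475217942 [ 0.96564038  2.40191057 -6.30199693] [-1.67832511 -0.01886259 -0.0385472 ]
```

Request:
play_rows(
  plan=[
    [60,0,0,0,0,0,0],
    [87.6,0,0,0,0,0,0],
    [87.6,0,0,-20,0,0,0],
    [87.6,0,0,-20,0,0,-10],
    [87.6,0,0,0,0,0,-10],
    [87.6,0,0,0,0,0,-10],
    [87.6,0,0,0,0,0,-10],
    [87.6,0,0,0,0,0,-10],
  ],
  grip_force=8,
)

```text
t: 9.93
ee_pos: [0.5699, -0.1335, 0.0706]
ee_rot: [-0.654, 0.756, 0.0, -0.0]
contact_force: [0.1, -0.6, 0.6]
grip_width: 0.0876
```

Request:
play_rows(
  plan=[
    [87.6,0,0,0,0,0,-10],
    [87.6,0,0,0,0,0,-10],
    [87.6,0,0,0,0,0,-10],
    [87.6,0,0,0,0,0,-10],
    [87.6,0,0,0,0,0,0],
    [87.6,0,0,0,0,0,0],
  ],
)

```text
t: 10.68
ee_pos: [0.57, -0.1334, 0.0706]
ee_rot: [0.871, -0.491, -0.0, 0.0]
contact_force: [-0.0, 0.4, -0.1]
grip_width: 0.0874
```

```bash
python3 - <<'E'
from h import *
s=get_state(); print(s["grip_width"],s["contact_force"],s["ee_pos"]); plan([.5703,-.1333,.031],-58.4)
E
```

```text
0.08735779668602998 [-0.03748139  0.35934419 -0.09162777] [ 0.56996215 -0.13343084  0.07064016]
[0.1, -0.4, 39.6] tz -0.41
n 1 yaw -58.81 tilt err deg 0.01
```

Request:
play_rows(
  plan=[
    [87.6,0,-0.4,20,0,0,-0.3],
    [87.6,0,0,20,0,0,0],
    [70,0,0,0,0,0,0],
    [60,0,0,0,0,0,0],
    [56,0,0,0,0,0,0],
    [53,0,0,0,0,0,0],
    [50,0,0,0,0,0,0],
    [48,0,0,0,0,0,0],
  ],
  grip_force=8,
)

```text
t: 11.68
ee_pos: [0.5702, -0.1334, 0.0313]
ee_rot: [0.873, -0.487, 0.0, 0.0]
contact_force: [-1.7, -1.2, 6.1]
grip_width: 0.052
```

Request:
play_rows(
  plan=[
    [46,0,0,0,0,0,0],
    [44,0,0,0,0,0,0],
    [44,0,0,0,0,0,0],
  ],
  grip_force=25,
)

```text
t: 12.05
ee_pos: [0.5701, -0.1334, 0.0313]
ee_rot: [0.873, -0.487, -0.0, 0.0]
contact_force: [-2.5, -1.4, 5.2]
grip_width: 0.0521
```

```bash
python3 - <<'E'
from h import *
s=get_state(); T=R.from_quat(s["ee_rot"]).as_matrix(); print(s["ee_pos"],yaw(s),s["grip_width"],T.T@s["contact_force"],T.T@s["wrist_torque"])
E
```

```text
[ 0.5701349  -0.13339319  0.03126265] -58.28093018045167 0.05211184296966702 [-0.10080831  2.85862298 -5.15504605] [-1.10510983 -0.17481674 -0.03143278]
```

Request:
play_rows(
  plan=[
    [60,0,0,0,0,0,0],
    [87.6,0,0,0,0,0,0],
    [87.6,0,0,-20,0,0,0],
    [87.6,-20,0,-35,0,0,0],
    [87.6,-30,0,-35,0,0,0],
    [87.6,0,0,0,0,0,0],
    [87.6,0,0,0,0,0,0],
  ],
)

```text
t: 12.92
ee_pos: [0.544, -0.0904, 0.1206]
ee_rot: [0.874, -0.487, 0.0, -0.0]
contact_force: [0.2, 0.2, -0.5]
grip_width: 0.0873
```

```bash
python3 - <<'E'
from h import *
s=get_state(); im=grab_frame("wrist"); cm=cam("wrist",s); print(s["ee_pos"],yaw(s),s["t"])
cv2.imwrite("pics/w2.png",im[:,:,::-1]); np.save("w2.npy",s,allow_pickle=True)
c=[.5702,-.1334]; a=np.radians(31.6)
bgr=im[:,:,::-1]
A=cv2.remap(bgr,*cv2.split(rect(cm,.053,c,.034,5.8,a)),cv2.INTER_CUBIC)
B=cv2.remap(bgr,*cv2.split(rect(cm,.0445,c,.016,12.3,a)),cv2.INTER_CUBIC)
B=cv2.convertScaleAbs(B,alpha=1.5,beta=20)
for I in (A,B):
    h=I.shape[0]; cv2.line(I,(h//2-8,h//2),(h//2+8,h//2),(0,0,255),1);cv2.line(I,(h//2,h//2-8),(h//2,h//2+8),(0,0,255),1)
m=int(.026*5.8e3); q=A.shape[0]//2; cv2.rectangle(A,(q-m,q-m),(q+m,q+m),(0,255,0),1)
cv2.imwrite("pics/w2r.png",np.hstack([A[:392,:392],B[:392,:392]])); print(A.shape,B.shape)
for l in ["collar_mouth","plate1"]:
    for d in place_of("wrist",l): print(l,np.round(d["uv"],1),round(d["score"],2),[np.round(up(cm,d["uv"],z),4).tolist() for z in (.0445,.049)])
E
```

```text
[ 0.54401824 -0.09040479  0.12062834] -58.26073328820217 12.925
(394, 394, 3) (393, 393, 3)
collar_mouth [322.8 158.5] 0.82 [[[0.5702, -0.135]], [[0.5704, -0.1352]]]
plate1 [128.9 287.1] 0.79 [[[0.6292, -0.0086]], [[0.6282, -0.0113]]]
```

View pics/w2r.png

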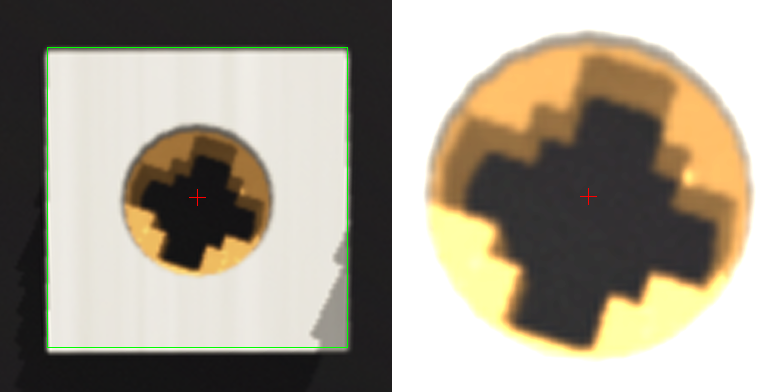

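```bash
python3 - <<'E'
from h import *
plan([.534,.249,.18],-87.8)
E
```

```text
[-42.1, -24.3, -8.6] tz 4.21
[-43.7, -21.2, -8.6] tz 4.21
[-45.2, -17.9, -8.6] tz 4.21
[-46.4, -14.5, -8.6] tz 4.21
[-47.3, -11.1, -8.6] tz 4.21
[-48.0, -7.6, -8.6] tz 4.21
[-48.4, -4.1, -8.6] tz 4.21
n 7 yaw -58.32 tilt err deg 0.11
```

Request:
play_rows(
  plan=[
    [87.6,-42.1,-24.3,-25,0,0,4.2],
    [87.6,-43.7,-21.2,-15,0,0,4.2],
    [87.6,-45.2,-17.9,-10,0,0,4.2],
    [87.6,-46.4,-14.5,-10,0,0,4.2],
    [87.6,-47.3,-11.1,0,0,0,4.2],
    [87.6,-48,-7.6,0,0,0,4.2],
    [87.6,-48.4,-4.1,0,0,0,4.2],
    [87.6,0,0,0,0,0,0],
    [87.6,0,0,0,0,0,0],
  ],
)

```text
t: 14.2
ee_pos: [0.5337, 0.249, 0.1796]
ee_rot: [0.721, -0.692, -0.0, 0.001]
contact_force: [-1.1, 0.1, 0.5]
grip_width: 0.0875
```

```bash
python3 - <<'E'
from h import *
s=get_state(); im=grab_frame("wrist"); cm=cam("wrist",s); print(s["ee_pos"],yaw(s),s["t"])
bgr=np.ascontiguousarray(im[:,:,::-1]); cv2.imwrite("pics/w3.png",bgr)
for l in ["rotor","rotor_head"]:
    for d in place_of("wrist",l): print(l,np.round(d["uv"],1),round(d["score"],2),np.round(up(cm,d["uv"],{"rotor":.042,"rotor_head":.072}[l]),4).tolist())
A=cv2.remap(bgr,*cv2.split(rect(cm,.086,[.533,.198],.03,12,np.radians(2.2)))[:2],cv2.INTER_CUBIC)
cv2.imwrite("pics/w3r.png",cv2.resize(np.hstack([cv2.resize(A,(480,480)),bgr[:,160:480]]),(800,480)))
E
```

```text
[0.53370731 0.24900998 0.17957196] -87.65277727816431 14.2
rotor [323.6 158.5] 0.72 [[0.5337, 0.2011]]
```

View pics/w3r.png

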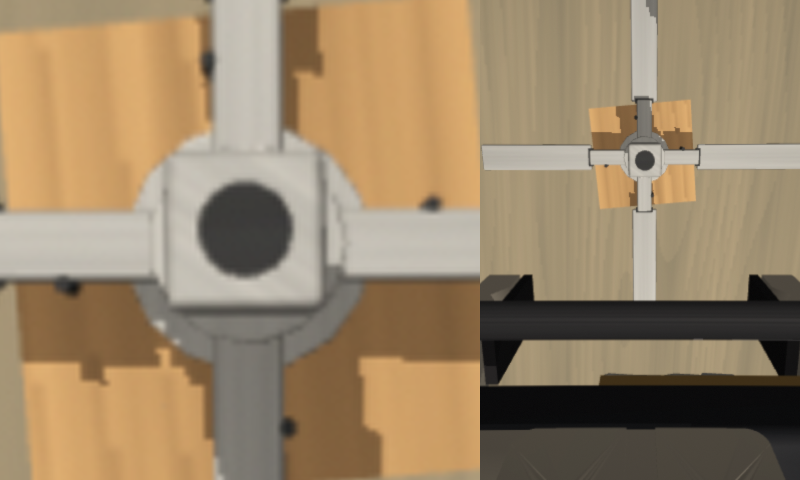

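```bash
python3 - <<'E'
from h import *
plan([.5337,.1995,.059],-87.8,3)
E
```

```text
[16.2, 0.7, 40.5] tz 0.02
[16.2, 0.7, 40.5] tz 0.02
[16.2, 0.7, 40.5] tz 0.02
n 3 yaw -87.74 tilt err deg 0.04
```

Request:
play_rows(
  plan=[
    [60,25,0.9,0,0,0,0],
    [50,23.6,1,20,0,0,0],
    [45,0,0,40,0,0,0],
    [45,0,0,40,0,0,0],
    [45,0,0,20.5,0,0,0],
    [45,0,0,0,0,0,0],
  ],
  grip_force=5,
)

```text
t: 15.1
ee_pos: [0.5331, 0.1986, 0.059]
ee_rot: [0.721, -0.693, -0.0, 0.002]
contact_force: [-0.7, -0.1, -0.3]
grip_width: 0.0454
```

Request:
play_rows(
  plan=[
    [30,0,0,0,0,0,0],
    [22,0,0,0,0,0,0],
    [16,0,0,0,0,0,0],
    [12,0,0,0,0,0,0],
    [12,0,0,0,0,0,0],
  ],
)

```text
t: 15.72
ee_pos: [0.5342, 0.201, 0.0611]
ee_rot: [0.721, -0.693, 0.0, -0.0]
contact_force: [-2.7, 0.1, 6.6]
grip_width: 0.0199
```

Request:
play_rows(
  plan=[
    [12,0,0,0,0,0,0],
    [12,0,0,0,0,0,0],
  ],
  grip_force=40,
)

```text
t: 15.98
ee_pos: [0.5341, 0.2009, 0.0611]
ee_rot: [0.721, -0.693, 0.0, -0.0]
contact_force: [-2.6, -0.9, 5.9]
grip_width: 0.0199
```

```bash
python3 - <<'E'
from h import *
s=get_state(); print(s["ee_pos"],yaw(s),s["grip_width"],s["contact_force"],s["wrist_torque"])
E
```

```text
[0.53411629 0.20094155 0.06111132] -87.65901980604818 0.01989883491168359 [-2.61028991 -0.86229932  5.85633296] [-0.05971956  1.02301816 -0.02264634]
```

Request:
play_rows(
  plan=[
    [12,0,0,-5,0,0,0],
    [12,0,0,-15,0,0,0],
    [12,0,0,-25,0,0,0],
    [12,0,0,-25,0,0,0],
    [12,0,0,0,0,0,0],
    [12,0,0,0,0,0,0],
  ],
)

```text
t: 16.73
ee_pos: [0.5336, 0.2006, 0.1301]
ee_rot: [0.721, -0.693, -0.0, 0.0]
contact_force: [0.1, 0.2, -2.2]
grip_width: 0.0198
```

```bash
python3 - <<'E'
from h import *
s=get_state(); print(s["ee_pos"],yaw(s),s["grip_width"],s["contact_force"],s["wrist_torque"])
im=grab_frame("scene"); cv2.imwrite("pics/s1.png",cv2.resize(im[120:300,220:420,::-1],(800,720))[:600])
plan([.5702,-.1334,.135],-73.9)
E
```

```text
[0.53361224 0.2006218  0.13007959] -87.69720802215312 0.019835156908143414 [ 0.11766171  0.23297252 -2.19459161] [ 0.11637804  0.00764594 -0.05921475]
[47.9, -3.3, -0.8] tz -1.97
[48.0, -1.7, -0.8] tz -1.97
[48.0, -0.0, -0.8] tz -1.97
[48.0, 1.6, -0.8] tz -1.97
[47.9, 3.3, -0.8] tz -1.97
[47.7, 4.9, -0.8] tz -1.97
[47.5, 6.6, -0.8] tz -1.97
n 7 yaw -87.69 tilt err deg 0.06
```

View pics/s1.png

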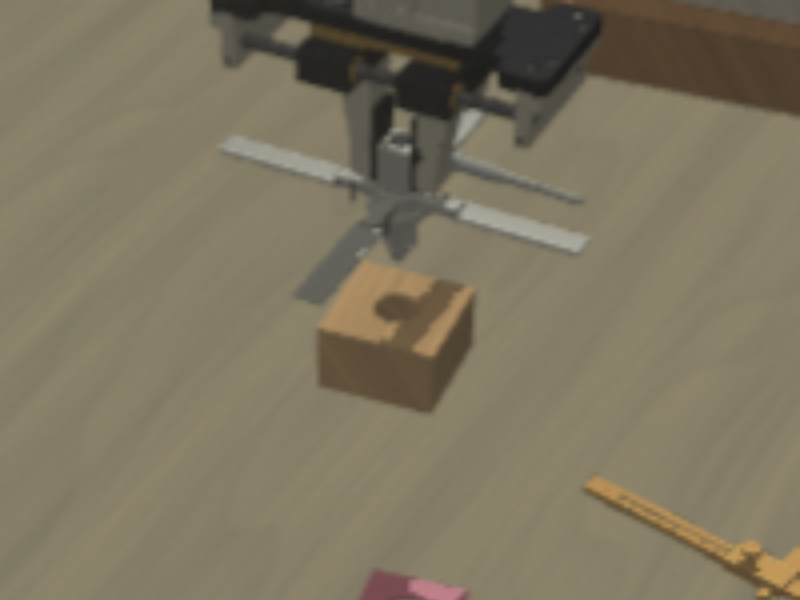

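```bash
python3 - <<'E'
from h import *
s=get_state(); im=grab_frame("wrist"); cm=cam("wrist",s); T=R.from_quat(s["ee_rot"]).as_matrix()
bgr=np.ascontiguousarray(im[:,:,::-1]); cv2.imwrite("pics/w4.png",bgr)
def P(x,y,z): return proj(cm,s["ee_pos"]+T@np.array([x,y,z])/1000)[0]
z=19.1-11
for a in [(110,0,z),(-0,110,z),(0,-110,z),(0,60,z),(0,-60,z),(0,0,z),(60,0,z)]: print(a,np.round(P(*a),1))
cv2.imwrite("pics/w4v.png",bgr)
for l in ["rotor","rotor_ribs","rotor_head"]:
    print(l,[(np.round(d["uv"],1),d["score"]) for d in place_of("wrist",l)])
im=grab_frame("top")
ct=cam("top")
for l in ["rotor","rotor_head"]:
    for d in place_of("top",l): print(l,round(d["score"],2),up(ct,d["uv"],s["ee_pos"][2]-.0191+{"rotor":0,"rotor_head":.03}[l]))
E
```

```text
(110, 0, 8.100000000000001) [321.5   5.7]
(0, 110, 8.100000000000001) [580.2 291.1]
(0, -110, 8.100000000000001) [ 62.9 291.1]
(0, 60, 8.100000000000001) [461.4 290.6]
(0, -60, 8.100000000000001) [181.5 290.6]
(0, 0, 8.100000000000001) [321.4 290.4]
(60, 0, 8.100000000000001) [321.4 147.9]
rotor [(array([321.9, 274.2]), 0.64)]
rotor_ribs [(array([323.6, 300.3]), 0.16)]
rotor_head [(array([324.7, 302.3]), 0.71)]
rotor 0.86 [[0.53759191 0.19496164]]
```

View pics/w4v.png

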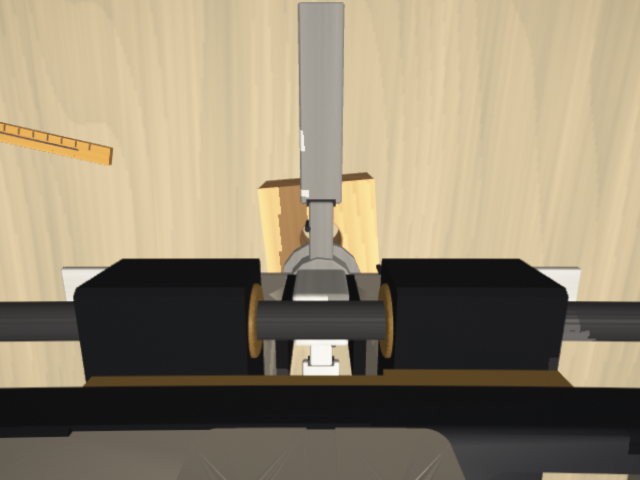

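Request:
play_rows(
  plan=[
    [12,25,-1.8,-2,0,0,-2],
    [12,48,-2.5,-2,0,0,-2],
    [12,48,-1,-1,0,0,-2],
    [12,48,0.8,0,0,0,-2],
    [12,48,2.5,0,0,0,-2],
    [12,48,4,0,0,0,-2],
    [12,48,5.6,0,0,0,-1.8],
    [12,22,3.2,0,0,0,0],
    [12,0,0,0,0,0,0],
    [12,0,0,0,0,0,0],
  ],
)

```text
t: 18.38
ee_pos: [0.5771, -0.1321, 0.1351]
ee_rot: [0.799, -0.601, -0.0, 0.0]
contact_force: [-0.4, 0.3, -3.0]
grip_width: 0.02
```

```bash
python3 - <<'E'
from h import *
s=get_state(); print(s["ee_pos"],yaw(s),s["grip_width"],s["contact_force"],s["wrist_torque"])
plan([.5702,-.1334,.110],-73.9)
E
```

```text
[ 0.57713321 -0.13209006  0.13506628] -73.89854341247705 0.0200355185843178 [-0.3510069   0.29639321 -2.96029096] [ 0.09505766 -0.01634579 -0.01733113]
[-0.7, 7.0, 25.1] tz 0.0
n 1 yaw -73.9 tilt err deg 0.02
```

Request:
play_rows(
  plan=[
    [12,-0.7,7,0,0,0,0],
    [12,0,0,20,0,0,0],
    [12,0,0,0,0,0,0],
    [12,0,0,0,0,0,0],
    [12,0,0,0,0,0,0],
  ],
)

```text
t: 19.0
ee_pos: [0.5708, -0.1334, 0.1161]
ee_rot: [0.799, -0.601, 0.0, -0.0]
contact_force: [0.1, 0.3, -1.3]
grip_width: 0.0197
```

```bash
python3 - <<'E'
from h import *
s=get_state(); print(s["ee_pos"],yaw(s),s["contact_force"],s["wrist_torque"])
plan([.5702,-.1334,.101],-73.9)
E
```

```text
[ 0.57084692 -0.13343613  0.11607592] -73.85535306685172 [ 0.13082506  0.30131628 -1.26242943] [ 0.0893005  -0.03100549  0.0316414 ]
[-0.2, 0.6, 15.1] tz 0.04
n 1 yaw -73.86 tilt err deg 0.07
```

Request:
play_rows(
  plan=[
    [12,-0.2,0.5,6,0,0,0],
    [12,0,0,6,0,0,0],
    [12,0,0,6,0,0,0],
    [12,0,0,4,0,0,0],
    [12,0,0,4,0,0,0],
    [12,0,0,0,0,0,0],
    [12,0,0,0,0,0,0],
  ],
)

```text
t: 19.88
ee_pos: [0.57, -0.1336, 0.0894]
ee_rot: [0.799, -0.601, 0.0, -0.0]
contact_force: [0.4, -0.0, -2.0]
grip_width: 0.0198
```

```bash
python3 - <<'E'
from h import *
s=get_state(); print(s["ee_pos"],yaw(s),s["grip_width"],s["contact_force"],s["wrist_torque"])
E
```

```text
[ 0.56995556 -0.13359946  0.08938137] -73.88075867003565 0.019809620264812835 [ 0.40004579 -0.0442813  -2.033739  ] [ 0.083074   -0.01681916 -0.01347621]
```

No contact; continue down through the mouth.

Request:
play_rows(
  plan=[
    [12,0,0,3,0,0,0],
    [12,0,0,3,0,0,0],
    [12,0,0,0,0,0,0],
  ],
)

```text
t: 20.25
ee_pos: [0.5696, -0.1335, 0.0829]
ee_rot: [0.799, -0.601, -0.0, 0.0]
contact_force: [-0.0, -0.2, -2.4]
grip_width: 0.02
```

Request:
play_rows(
  plan=[
    [12,0,0,3,0,0,0],
    [12,0,0,3,0,0,0],
    [12,0,0,3,0,0,0],
    [12,0,0,0,0,0,0],
  ],
)

```text
t: 20.75
ee_pos: [0.5696, -0.1335, 0.0738]
ee_rot: [0.799, -0.601, -0.0, 0.0]
contact_force: [0.9, 1.7, -1.8]
grip_width: 0.0195
```

```bash
python3 - <<'E'
from h import *
s=get_state(); print(s["ee_pos"],yaw(s),s["grip_width"],s["contact_force"],s["wrist_torque"])
E
```

```text
[ 0.56960338 -0.1335494   0.07384541] -73.88425440939497 0.019501243261340614 [ 0.86993099  1.73145941 -1.81540487] [0.32162368 0.07028568 0.03501124]
```

Request:
play_rows(
  plan=[
    [12,-0.2,-0.6,0,0,0,0],
    [12,0,0,1,0,0,0],
    [12,0,0,0.6,0,0,0],
    [12,0,0,0,0,0,0],
    [12,0,0,0,0,0,0],
  ],
  grip_force=50,
)

```text
t: 21.38
ee_pos: [0.5704, -0.1333, 0.0727]
ee_rot: [0.799, -0.601, 0.0, -0.0]
contact_force: [-0.1, 0.4, -1.4]
grip_width: 0.0194
```

```bash
python3 - <<'E'
from h import *
s=get_state(); print(s["ee_pos"],yaw(s),s["grip_width"],s["contact_force"],s["wrist_torque"])
E
```

```text
[ 0.57039207 -0.13326115  0.07268673] -73.8855478284035 0.019448317729115587 [-0.1318971   0.43040967 -1.39697843] [ 0.07887107  0.01276544 -0.00691819]
```

Request:
play_rows(
  plan=[
    [12,0,0,0.6,0,0,0],
    [12,0,0,0.5,0,0,0],
    [12,0,0,0,0,0,0],
  ],
)

```text
t: 21.75
ee_pos: [0.5704, -0.1332, 0.0721]
ee_rot: [0.799, -0.601, 0.0, -0.0]
contact_force: [-2.6, 1.2, 4.7]
grip_width: 0.0196
```

Request:
play_rows(
  plan=[
    [12,0,0,0.5,0,0,0],
    [12,0,0,0,0,0,0],
    [12,0,0,0,0,0,0],
  ],
)

```text
t: 22.12
ee_pos: [0.5705, -0.1333, 0.0721]
ee_rot: [0.799, -0.601, 0.0, -0.0]
contact_force: [-4.7, 1.6, 9.9]
grip_width: 0.0198
```

Request:
play_rows(
  plan=[
    [12,0,0.3,0,0,0,0],
    [12,0,0,0,0,0,0],
    [12,0,0,0,0,0,0],
  ],
)

```text
t: 22.5
ee_pos: [0.5704, -0.1333, 0.0721]
ee_rot: [0.799, -0.601, 0.0, -0.0]
contact_force: [-3.3, 2.0, 8.5]
grip_width: 0.02
```

```bash
python3 - <<'E'
from h import *
s=get_state(); im=grab_frame("wrist"); cm=cam("wrist",s); print(s["ee_pos"],yaw(s),s["contact_force"],s["wrist_torque"])
A=cv2.remap(im[:,:,::-1],*cv2.split(rect(cm,.053,[.5702,-.1334],.04,5,np.radians(31.6))),cv2.INTER_CUBIC)
q=200;m=130; cv2.rectangle(A,(q-m,q-m),(q+m,q+m),(0,255,0),1)
g=grab_frame("scene"); cs=cam("scene")
B=cv2.remap(g[:,:,::-1],*cv2.split(rect(cs,.053,[.5702,-.1334],.04,5,np.radians(31.6))),cv2.INTER_CUBIC)
cv2.rectangle(B,(q-m,q-m),(q+m,q+m),(0,255,0),1)
cv2.imwrite("pics/f1.png",np.hstack([A,B]))
E
```

```text
[ 0.5704254  -0.13329383  0.07209221] -73.8598620530366 [-3.32548321  1.96438699  8.50218713] [ 0.74814145  1.22137074 -0.0597084 ]
```

View pics/f1.png

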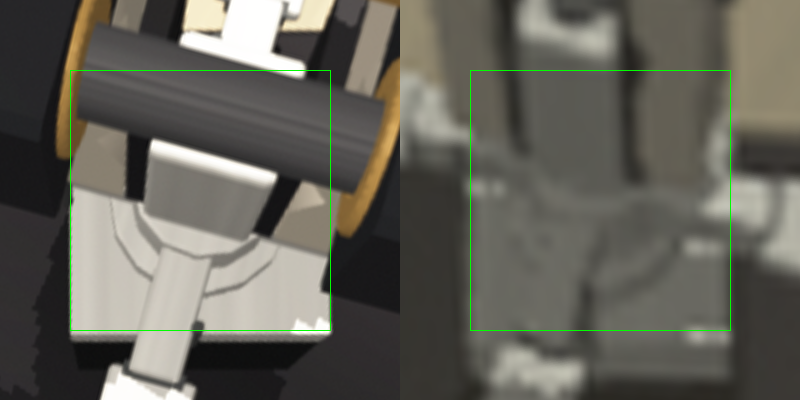

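Request:
play_rows(
  plan=[
    [12,-0.1,0.3,0.1,0,0,0],
    [12,0,0,0,0,0,0],
    [12,0,0,0,0,0,0],
    [12,0,0,0,0,0,0],
  ],
)

```text
t: 23.1
ee_pos: [0.5704, -0.1333, 0.0721]
ee_rot: [0.799, -0.601, 0.001, -0.0]
contact_force: [-2.4, 1.3, 9.2]
grip_width: 0.0198
```

Request:
play_rows(
  plan=[
    [12,0,0,0,0,0,0],
    [12,0,0,0,0,0,0],
    [12,0,0,0,0,0,0],
    [12,0,0,0,0,0,0],
  ],
)

```text
t: 23.6
ee_pos: [0.5704, -0.1333, 0.0721]
ee_rot: [0.799, -0.601, 0.001, -0.0]
contact_force: [-2.8, 1.7, 8.5]
grip_width: 0.0196
```

Request:
play_rows(
  plan=[
    [12,0,0,0.1,0,0,0],
    [12,0,0,0,0,0,0],
    [12,0,0,0,0,0,0],
    [12,0,0,0,0,0,0],
  ],
)

```text
t: 24.1
ee_pos: [0.5704, -0.1333, 0.0721]
ee_rot: [0.799, -0.601, 0.001, -0.0]
contact_force: [-3.0, 2.3, 8.7]
grip_width: 0.02
```

```bash
python3 - <<'E'
from h import *
s=get_state(); print(s["ee_pos"],yaw(s),s["contact_force"],s["grip_width"])
print(job_done())
E
```

```text
[ 0.57044451 -0.13328445  0.07208751] -73.85062265945675 [-3.00807844  2.31111181  8.67358746] 0.020035935104005084
the job is handed in; nothing more can be done
None
```

The rotor is fully home in the collar and still held at about 50 N grip, pressing the plates down. I handed the job in at about 24 s.

1. **Plates:** I squeezed both plates against the pedestal along one side, then the other, then the first again. The final jaw openings were 52.1 mm, and the overhead view showed the plates square and flush.
2. **Rotor:** I gripped it by its head, lifted it out of the block, turned it about 14° to match the slots seen in the collar, and lowered it. It met almost no resistance on the way in.

**Last checks:**
- **Seating:** the flange landed at the predicted height (TCP 72.1 mm), so the splines meshed and it is not standing 18 mm high.
- **Flushness:** after pressing, the three visible plate edges were flush within about 0.3 mm in the wrist view. The scene view was coarse but agreed. The fourth edge was hidden by the gripper. I took no picture after the last two corrections, of 0.3 mm or less, but the tool pose did not change.
- **Push:** the sensor read 8.7 N at the end. With the rotor's own weight of about 1.5–2 N, the load on the plates is about 10 N.
- **Sideways load:** about 3.8 N remained at the end and could not be fully relieved. The pose stayed steady under it.
- **Other objects:** I did not touch the caliper, canopy, sprue frame or burnishing tool. I made no closing check of where they lie.

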